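Lay the control unit on its back for the microscope

ROBOT

A 6-joint arm with a two-finger parallel gripper is mounted at the origin on the work surface. World frame = base frame: x ahead of the robot, y to its left, z up, the work surface at z = 0. Lengths are in m, angles in rad, forces in N, time in s.
With the tool pointing down it reaches from about 0.375 to 0.975 m from the base axis. Payload 3.8 kg.
Tool frame: the origin (TCP) lies midway between the tips of the shut fingers; the grasp point (between the pads) lies ctrl.grip_point_offset behind it (ctrl.grip_point_offset is the distance from the TCP to the grasp point, in m); z points along the fingers, y is the direction in which the jaws open and shut (so a half turn about z gives the same grasp; the last joint's range is limited). The gripper opens to 85 mm and grips with 20 to 120 N. Pads are 22 mm wide; open, the fingers measure 114 mm over their backs; the gripper's body (76 mm by 85 mm) begins 54 mm behind the grasp point. The pads swing forward as they close: fully open they stand 13 mm farther back than shut.
Start: joints at [1.124, 0.264, 1.604, -0, 1.274, -0.037], TCP at [0.269, 0.619, 0.196] pointing down, gripper open.
Joint ranges: [-2.63, 2.63], [-0.94, 2.18], [0.31, 2.57], [-1.31, 4.45], [0, 2.66], [-2.55, 2.55]. Speed limits (rad/s): [2.57, 2.57, 3.14, 3.14, 3.14, 3.14].

INTERFACE

Orientations are given as [roll, pitch, yaw] about the fixed x, y, z axes, in that order (R = Rz(yaw) Ry(pitch) Rx(roll)).
In Python, from cell import ctrl gives the robot as it stands.
- The arm moves only by the tool jog_arm, never from a script. Its argument "moves" is a list of rows, each an object of numbers: "wx", "wy", "wz": the turn, a rotation vector about the tool's x, y, z in rad; "tx", "ty", "tz": the shift along the tool's x, y, z in cm; "claw": the finger opening in cm, from 0 to 8.54. In form: [{"wx": .., "wy": .., "wz": .., "tx": .., "ty": .., "tz": .., "claw": ..}, ...]. A call has exactly 8 rows; each row shifts and turns the commanded pose from where the row before left it, along the tool's axes as they then stand; what a row does not reach is not made up. A row lasts 1/8 s, in which the tool goes at most 62.5 mm and 10.7 degrees, less where a joint would pass 70% of its speed; a pose out of reach is approached as far as the arm can. A call with a gripper value outside its range is refused whole. The fingers move at their own pace and stop on an object; "newtons" is the grip in N (left out, the last holds). Time passes only in rows, so rows that do not move let the fingers close, or fill a call up. It gives the time, the measured TCP pose, the force and the opening at its end, in the units of the state.
- ctrl.get_state(): the state, without advancing time (a new reading comes with each control period).
- ctrl.snapshot(name): name is "side" or "top" or "wrist"; returns a dict with "img" (384x512x3 uint8, red, green, blue), "mtx" (3x3 intrinsics, pixels), "R" (3x3) and "t" (3): a world point X has camera coordinates R X + t; the wrist camera has in their place "tool_from_camera" (4x4, takes a point from camera to tool coordinates, whose origin is the TCP and whose axes are the flange's). Camera axes: x right, y down, z forward; pixel columns grow to the right and rows downward; lengths in m; the calibration is good to about 2 mm. A picture is of the moment at which its call begins: read the wrist's pose just before it. There is no depth.
- ctrl.hand_in(): hands the job in, once; it reports no verdict.
The state is a dict: "time": time; "joint_pos": joint angles; "joint_velocities": joint speeds; "tau": joint torques, N m; "position": TCP position; "tcp_rot": TCP orientation; "force": force on the tool from outside, world axes, zero at the start; "ft_torque": the same for the moment, N m; "width": opening from 0.0 (shut) to 1.0 (fully open).
Only numpy, scipy, OpenCV 4.12 (cv2) and the standard library are available. Lean on these libraries where they do the work, as an engineer would, in place of code of your own. Each camera call takes 0.05 s, during which the arm holds its last target.

TASK

The little aluminium control unit stands on edge on the microscope's stage because its connector has just been inspected; its circuit board is next. Push the unit over so that it lies on its back with the board facing up, then push it along the mat until its lower edge (the side opposite the connector) is flush against the steel stop bar. Push only with the fingers: do not pick the unit up, do not touch the bare circuit board, and leave the other things where they are.

Things in the scene. Friction and masses are not known exactly. Their poses are not given: they have to be found in the camera images.
- unit: Control unit: aluminium housing 30 mm thick (x), 70 wide (y), 44 tall (z) as it stands at the start; loose, about 0.16 kg. Origin: centre of the face it stands on at the start, its lower edge. x points out of the open board side (level at the start, roughly towards the stop bar), z to the connector. Flat back at x = -15 mm with two ears 4 mm thick reaching y = +-47, z 14 to 30 mm.
- unit_connector (a point): Centre of the end face of the unit's black connector, which stands 12 mm out of the housing (unit z 44 to 56 mm), 14 mm thick (x +-7 mm), 36 mm wide (y). Pushed here away from the board side, the unit turns about its bottom back edge and past about 35 degrees falls onto its back; then unit x points up, unit origin and connector centre are 15 mm above the mat.
- unit_board: Green circuit board fixed inside the unit; origin and axes as unit. Its surface is at x = 6.6 mm, 8.4 mm below the housing's rim (x = 15 mm, 6 mm wide all round); it spans y -29 to 29, z 6 to 38 mm, with parts up to 5 mm high. Not to be touched.
- stage: Microscope stage, fixed: black plate 190 mm (x) by 200 mm (y). Origin: centre of its underside, z up. On it a dark blue cushion mat, its top 17 mm above the origin (98 mm above the bench), x -90 to 74 mm, y +-95 mm.
- stop (a point): Bright steel stop bar fixed on the stage's +x side: 190 mm long along y, 12 mm wide, 8 mm higher than the mat. This point: middle of its face towards the mat, at mat height (stage x = 75 mm, z = 17 mm). Axes as the stage; the unit is pushed home along +x.
- stand: The microscope stand, fixed: light grey base 280 mm (x) x 430 mm (y) x 24 mm high, reaching from y = -110 to 320 mm. Origin: under the stage centre, on the bench. An upright steel column, radius 17 mm (36 mm collar at its foot), stands at y = +275 mm and is 456 mm high; the boom and the lens are swung away to +y of it, above 255 mm.
- objective: Bystander: black spare lens standing on the stand's base, 36 mm diameter, 56 mm tall, loose. Origin: centre of its underside.
- cleaner: Bystander: amber bottle with a black cap, 38 mm diameter, 85 mm tall, loose on the bench. Origin: centre of its underside.
- lens_cap: Bystander: red lens cap, 42 mm diameter, 12 mm thick, loose on the bench. Origin: centre of its underside.
- joystick: Bystander: dark joystick console 160 (x) x 85 (y) mm, 60 mm high at the stick, on the bench. Origin: centre of its underside.
Mind the look-alikes: they are no part of the job. What is shaped like the unit but yellow is not meant.

How it is judged:
By the outcome, as a careful person would: the job done as asked, in the order asked, and still so for the second after the job is handed in, with the robot touching nothing.
It also fails if it takes over 51 s, if anything falls off the work surface, if the arm or the gripper's body presses on something with over 40 N, if the wrist force passes 120 N, or if a joint passes its speed limit or range.

## Working session

There is one attempt and no reset: what is moved stays moved. The work goes in short steps, Python scripts to look and compute and a tool call to move; the robot and the scene stay as the last step left them, time stands still between calls to the robot, and variables do not carry over. Pictures are saved under pics/ and viewed, and the job is handed in when it is done.

Besides the shell and the picture viewer there is one more tool, called after ">>>" as name(argument=value, ...), one argument or row to a line, values as JSON. jog_arm: Moves the arm, as the interface text tells. Its arguments: {"type":"object","properties":{"moves":{"type":"array"},"newtons":{"type":"number"}},"required":["moves"]}

```bash
mkdir -p pics; ls; python3 - <<'E'
from cell import ctrl
import cv2, pickle
s=ctrl.get_state()
for k,v in s.items(): print(k,v)
print(ctrl.grip_point_offset)
d={}
for n in ["side","top","wrist"]:
    c=ctrl.snapshot(n); d[n]=c
    cv2.imwrite(f"pics/{n}0.png",c["img"][:,:,::-1])
    print(n,{k:v for k,v in c.items() if k!="img"})
pickle.dump((s,d),open("s0.pkl","wb"))
E
```

```text
pics
time 0.0
joint_pos [ 1.12408962e+00  2.64772616e-01  1.60540020e+00  2.83944275e-05
  1.27367827e+00 -3.68975857e-02]
joint_velocities [ 1.61366664e-03 -8.28102275e-04 -8.16119498e-04 -7.26352771e-04
  7.72423926e-04  1.49410519e-05]
tau [ 3.86879196e-05 -5.15098965e+01 -3.67318583e+01 -2.68506437e-04
  1.28184340e-02  7.08554239e-06]
position [0.26858038 0.61837419 0.19423484]
tcp_rot [-3.13933676e+00 -1.10424729e-04  2.73177506e+00]
force [0.23452128 0.16515955 0.68692894]
ft_torque [-0.02977683 -0.02747491 -0.06018283]
width 0.9986024189728806
0.0187
side {'mtx': array([[390.94364204,   0.        , 252.70489122],
       [  0.        , 390.94364204, 196.50113169],
       [  0.        ,   0.        ,   1.        ]]), 'R': array([[-0.90761175, -0.41980086,  0.00285493],
       [-0.29958283,  0.64290575, -0.70492718],
       [ 0.29409359, -0.64065548, -0.70927394]]), 't': array([0.54989815, 0.30410001, 0.77749563])}
top {'mtx': array([[365.91665552,   0.        , 256.84305897],
       [  0.        , 365.91665552, 192.51281239],
       [  0.        ,   0.        ,   1.        ]]), 'R': array([[ 0.16820063, -0.98573709,  0.00556254],
       [-0.96208628, -0.16538884, -0.21687906],
       [ 0.21470572,  0.03112755, -0.97618263]]), 't': array([-0.15777988,  0.6117602 ,  0.80089923])}
wrist {'mtx': array([[268.90150858,   0.        , 258.10700403],
       [  0.        , 268.90150858, 191.23413   ],
       [  0.        ,   0.        ,   1.        ]]), 'tool_from_camera': array([[ 3.13438066e-04, -9.49392137e-01, -3.14093096e-01,
         8.12534876e-02],
       [ 9.99998947e-01, -1.47451042e-04,  1.44360574e-03,
        -1.25621358e-04],
       [-1.41686129e-03, -3.14093217e-01,  9.49391091e-01,
        -1.77724979e-01],
       [ 0.00000000e+00,  0.00000000e+00,  0.00000000e+00,
         1.00000000e+00]])}
```

View pics/side0.png

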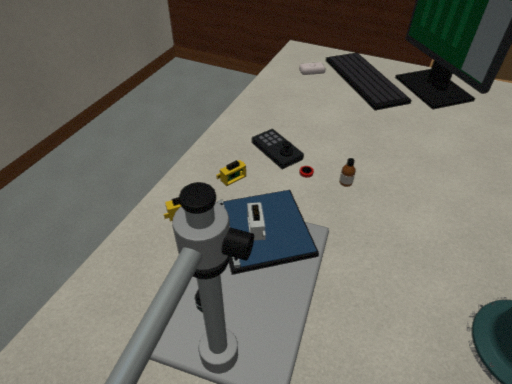

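View pics/top0.png

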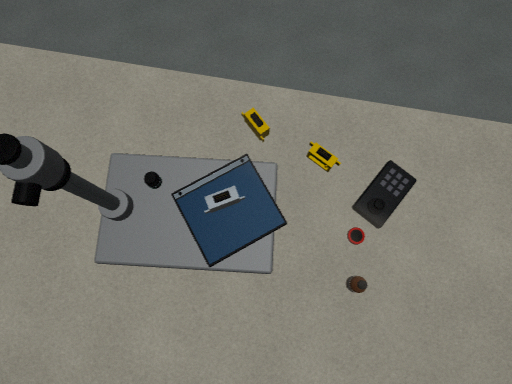

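View pics/wrist0.png

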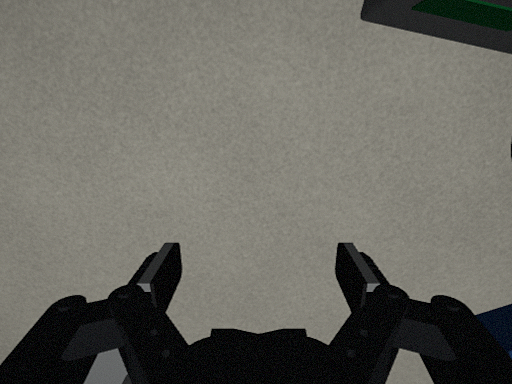

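```bash
cat > h.py <<'E'
import numpy as np, cv2, pickle
from scipy.spatial.transform import Rotation as Ro
def proj(c,X):
    X=np.atleast_2d(X); p=X@c["R"].T+c["t"]; p=p@c["mtx"].T; return p[:,:2]/p[:,2:]
def ray(c,uv,z):
    d=np.linalg.inv(c["mtx"])@np.array([uv[0],uv[1],1.]); d=c["R"].T@d; o=-c["R"].T@c["t"]
    return o+d*(z-o[2])/d[2]
def wristcam(s,c):
    T=np.eye(4);T[:3,:3]=Ro.from_euler('xyz',s["tcp_rot"]).as_matrix();T[:3,3]=s["position"]
    W=np.linalg.inv(T@c["tool_from_camera"]); c=dict(c); c["R"]=W[:3,:3];c["t"]=W[:3,3]; return c
E
python3 - <<'E'
from h import *
s,d=pickle.load(open("s0.pkl","rb"))
for n in("side","top"):
    print(n,proj(d[n],[s["position"],[0,0,0]]), -d[n]["R"].T@d[n]["t"])
    
t=d["top"]
print("stage corners top (z.098)",[ray(t,p,.098).round(3) for p in[(173,191),(247,156),(286,221),(211,265)]])
print("base corners z.024",[ray(t,p,.024).round(3) for p in[(110,154),(278,163),(273,272),(97,263)]])
for n,b in (("top",(160,145,300,280)),("side",(150,170,340,290))):
    x0,y0,x1,y1=b; im=d[n]["img"][y0:y1,x0:x1,::-1]; cv2.imwrite(f"pics/{n}0c.png",cv2.resize(im,None,fx=800/(x1-x0)*.99 if n=="side" else 4.4,fy=800/(x1-x0)*.99 if n=="side" else 4.4,interpolation=cv2.INTER_CUBIC))
E
```

```text
side [[309.78173514 783.4541805 ]
 [529.20700786 349.40998752]] [0.36154069 0.5334469  0.76425584]
top [[-126.55243885  303.61897313]
 [ 184.75623     472.01520176]] [ 0.44314713 -0.0792812   0.91537955]
stage corners top (z.098) [array([0.594, 0.136, 0.098]), array([ 0.705, -0.016,  0.098]), array([ 0.569, -0.129,  0.098]), array([0.446, 0.018, 0.098])]
base corners z.024 [array([0.675, 0.335, 0.024]), array([ 0.724, -0.091,  0.024]), array([ 0.455, -0.121,  0.024]), array([0.405, 0.296, 0.024])]
```

```bash
python3 -c "
import cv2
for n in('top','side'): print(cv2.imread(f'pics/{n}0c.png').shape)"
```

```text
(594, 616, 3)
(500, 792, 3)
```

View pics/top0c.png

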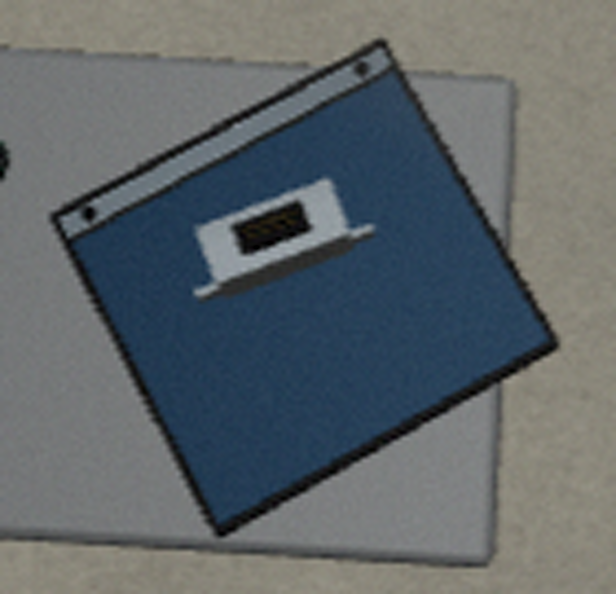

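View pics/side0c.png

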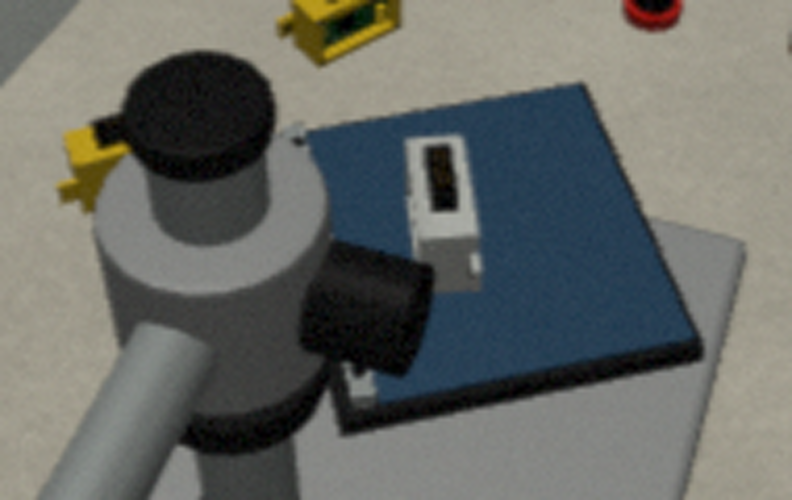

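```bash
python3 - <<'E'
from h import *
from scipy.optimize import least_squares
s,d=pickle.load(open("s0.pkl","rb"))
t=d["top"]; sd=d["side"]
def u(p): return np.array([160,145])+ (np.array(p,float)+.5)/4.4-.5
k=190/(0.99*800) 
def us(p): return np.array([150,170])+(np.array(p,float)+.5)*190/792-.5
# stage: x,y,yaw. features: bar inner bottom edge ends (75,+-95,17); 
obs=[((75,95,17),(75,241)),((75,-95,17),(398,70)),((87,95,25),(52,215)),((87,-95,25),(383,42)),((-90,-95,17),(553,343)),((-90,95,17),(222,525))]
def W(p,X,z): c,s_=np.cos(p[2]),np.sin(p[2]); X=np.array(X,float)/1000; return np.array([p[0]+c*X[0]-s_*X[1],p[1]+s_*X[0]+c*X[1],z+X[2]])
f=lambda p:np.concatenate([proj(t,W(p,X,.081))[0]-u(q) for X,q in obs])
r=least_squares(f,[.58,.0,-.6+1.57*0]); print("stage",r.x,np.degrees(r.x[2]),f(r.x).round(1))
st=r.x
# unit
ob=[((-15,35,44),(215,278)),((15,35,44),(195,228)),((15,-35,44),(328,180)),((-15,-35,44),(349,225)),((-15,47,30),(195,293)),((-15,-47,30),(374,229))]
obs2=[((-15,35,44),(478,236)),((15,35,44),(415,238)),((15,-35,44),(404,140)),((-15,-35,44),(462,136))]
g=lambda p:np.concatenate([proj(t,W(p,X,.098))[0]-u(q) for X,q in ob]+[proj(sd,W(p,X,.098))[0]-us(q) for X,q in obs2])
r=least_squares(g,[.6,0.02,r.x[2]]); print("unit",r.x,np.degrees(r.x[2]),g(r.x).round(1))
c,sn=np.cos(st[2]),np.sin(st[2]); dd=r.x[:2]-st[:2]; print("unit in stage",c*dd[0]+sn*dd[1],-sn*dd[0]+c*dd[1],np.degrees(r.x[2]-st[2]))
for nm,p in(("objective",(153,180)),): print(nm,ray(t,p,.05))
E
```

```text
stage [0.57754925 0.00392551 0.67623453] 38.745384416892186 [-0.4 -0.2 -0.7 -0.1  1.7  0.4  0.2  0.9 -0.5 -0.7 -0.3 -0.2]
unit [0.59209148 0.01891782 0.53243236] 30.50612682123925 [ 0.1  0.6  0.1 -0.9  0.3 -1.1  0.3  1.3  0.2  0.2  0.  -0.2 -0.4  0.2
  0.4  0.8  0.1  0.1 -0.3  0.2]
unit in stage 0.020725097275130132 0.0025916149206890796 -8.239257595652935
objective [0.62139795 0.20300368 0.05      ]
```

```bash
python3 - <<'E'
from h import *
s,d=pickle.load(open("s0.pkl","rb"))
t=d["top"]; sd=d["side"]
# base collar foot in both views z~.024..: pixels top (115,205), side (218,350)
print(ray(t,(118,206),.03),ray(sd,(218,350),.03))
def tri(a,b):
    A=[]
    for c,p in((t,a),(sd,b)):
        P=c["mtx"]@np.c_[c["R"],c["t"]]
        A+= [p[0]*P[2]-P[0],p[1]*P[2]-P[1]]
    X=np.linalg.svd(np.array(A))[2][-1]; X=X[:3]/X[3]
    return X,proj(t,X),proj(sd,X)
print("column top knob",tri((6,150),(198,193)))
print("lens tip",tri((25,204),(249,247)))
for z in (.1,.25,.35,.456): print(z,proj(t,[.546,.277,z]),proj(sd,[.546,.277,z]))
for n,b in (("top",(0,120,180,240)),("side",(90,170,270,384))):
    x0,y0,x1,y1=b; im=d[n]["img"][y0:y1,x0:x1,::-1]; k=min(800/(x1-x0),600/(y1-y0)); cv2.imwrite(f"pics/{n}0col.png",cv2.resize(im,None,fx=k,fy=k,interpolation=cv2.INTER_CUBIC))
E
```

```text
[0.54676082 0.27894955 0.03      ] [0.55289159 0.27217477 0.03      ]
column top knob (array([0.54738076, 0.27330242, 0.45270789]), array([[  5.91352681, 148.56467463]]), array([[199.36001168, 193.58046526]]))
lens tip (array([0.48592729, 0.27089239, 0.38474937]), array([[ 24.99187044, 203.40003283]]), array([[249.60547438, 247.19794878]]))
0.1 [[107.48324052 200.88053951]] [[217.75472472 337.14704485]]
0.25 [[ 75.89558827 185.23881839]] [[211.666904   291.93022798]]
0.35 [[ 46.05346834 170.46145812]] [[206.20377643 251.35327113]]
0.456 [[  1.21282619 148.25705959]] [[198.47747384 193.96675709]]
```

View pics/top0col.png

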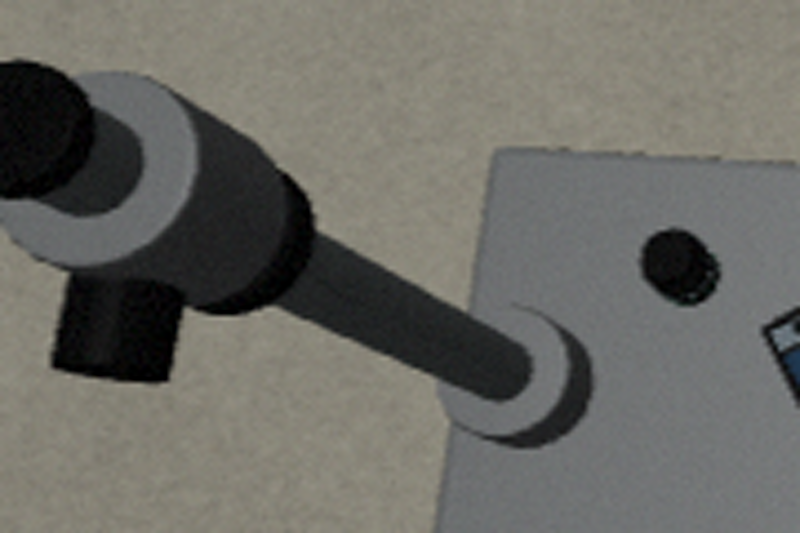

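View pics/side0col.png

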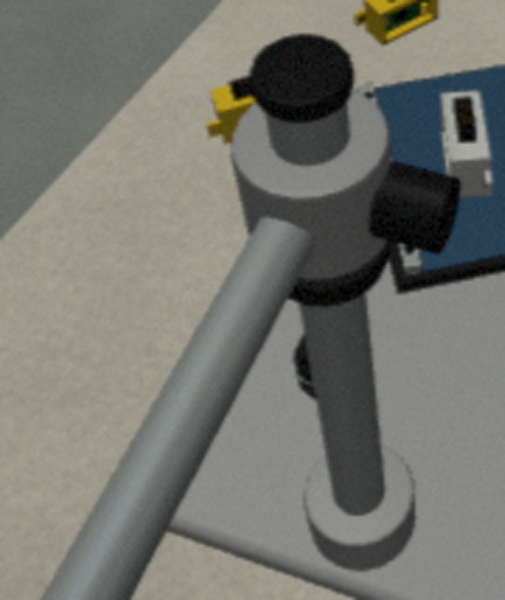

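```bash
python3 - <<'E'
from h import *
s,d=pickle.load(open("s0.pkl","rb"))
sd=d["side"]
for z in(.36,.39): print(z,[ray(sd,p,z).round(3) for p in((192,252),(165,300),(150,325),(120,375))])
E
```

```text
0.36 [array([0.557, 0.292, 0.36 ]), array([0.55 , 0.364, 0.36 ]), array([0.548, 0.396, 0.36 ]), array([0.544, 0.453, 0.36 ])]
0.39 [array([0.543, 0.31 , 0.39 ]), array([0.536, 0.376, 0.39 ]), array([0.534, 0.407, 0.39 ]), array([0.53 , 0.459, 0.39 ])]
```

>>> jog_arm(
  moves=[
    {"ty": -3, "tz": -1, "claw": 0},
    {"ty": -4, "tz": -1},
    {"ty": -4},
    {"ty": -4},
    {"ty": -4},
    {"ty": -4},
    {"ty": -2.5},
    {},
  ],
  newtons=40,
)

```text
$.moves[0]: bad value
```

>>> jog_arm(
  moves=[
    {"wx": 0, "wy": 0, "wz": 0, "tx": 0, "ty": -3, "tz": -1, "claw": 0},
    {"wx": 0, "wy": 0, "wz": 0, "tx": 0, "ty": -4, "tz": -1, "claw": 0},
    {"wx": 0, "wy": 0, "wz": 0, "tx": 0, "ty": -4, "tz": 0, "claw": 0},
    {"wx": 0, "wy": 0, "wz": 0, "tx": 0, "ty": -4, "tz": 0, "claw": 0},
    {"wx": 0, "wy": 0, "wz": 0, "tx": 0, "ty": -4, "tz": 0, "claw": 0},
    {"wx": 0, "wy": 0, "wz": 0, "tx": 0, "ty": -4, "tz": 0, "claw": 0},
    {"wx": 0, "wy": 0, "wz": 0, "tx": 0, "ty": -2.5, "tz": 0, "claw": 0},
    {"wx": 0, "wy": 0, "wz": 0, "tx": 0, "ty": 0, "tz": 0, "claw": 0},
  ],
  newtons=40,
)

```text
time: 1.15
position: [0.1667, 0.384, 0.2154]
tcp_rot: [3.141, -0.0, 2.732]
force: [0.3, 0.3, 0.7]
width: 0.0
```

>>> jog_arm(
  moves=[
    {"wx": 0, "wy": 0, "wz": 0.14, "tx": -5.9, "ty": -0.4, "tz": 0, "claw": 0},
    {"wx": 0, "wy": 0, "wz": 0.14, "tx": -5.9, "ty": -0.4, "tz": 0, "claw": 0},
    {"wx": 0, "wy": 0, "wz": 0.14, "tx": -5.9, "ty": -0.4, "tz": 0, "claw": 0},
    {"wx": 0, "wy": 0, "wz": 0.14, "tx": -5.9, "ty": -0.4, "tz": 0, "claw": 0},
    {"wx": 0, "wy": 0, "wz": 0.14, "tx": -5.9, "ty": -0.4, "tz": 0, "claw": 0},
    {"wx": 0, "wy": 0, "wz": 0.14, "tx": -5.9, "ty": -0.4, "tz": 0, "claw": 0},
    {"wx": 0, "wy": 0, "wz": 0.14, "tx": -5.9, "ty": -0.4, "tz": 0, "claw": 0},
    {"wx": 0, "wy": 0, "wz": 0.14, "tx": -5.9, "ty": -0.4, "tz": 0, "claw": 0},
  ],
)

```text
time: 2.15
position: [0.4239, 0.0135, 0.2157]
tcp_rot: [3.14, 0.0, 1.607]
force: [1.5, 0.1, -0.1]
width: 0.001
```

>>> jog_arm(
  moves=[
    {"wx": 0, "wy": 0, "wz": 0.18, "tx": 0, "ty": 0, "tz": 0, "claw": 0},
    {"wx": 0, "wy": 0, "wz": 0.18, "tx": 0, "ty": 0, "tz": 0, "claw": 0},
    {"wx": 0, "wy": 0, "wz": 0.18, "tx": 0, "ty": 0, "tz": 0, "claw": 0},
    {"wx": 0, "wy": 0, "wz": 0.18, "tx": 0, "ty": 0, "tz": 0, "claw": 0},
    {"wx": 0, "wy": 0, "wz": 0.18, "tx": 0, "ty": 0, "tz": 0, "claw": 0},
    {"wx": 0, "wy": 0, "wz": 0.18, "tx": 0, "ty": 0, "tz": 0, "claw": 0},
    {"wx": 0, "wy": 0, "wz": 0, "tx": 0, "ty": 0, "tz": 0, "claw": 0},
    {"wx": 0, "wy": 0, "wz": 0, "tx": 0, "ty": 0, "tz": 0, "claw": 0},
  ],
)

```text
time: 3.15
position: [0.4226, 0.0154, 0.2155]
tcp_rot: [-3.142, 0.0, 0.535]
force: [0.1, -0.1, -0.8]
width: -0.002
```

```bash
cat >> h.py <<'E'
def shot(n,name,box=None):
    from cell import ctrl
    s=ctrl.get_state(); c=ctrl.snapshot(n)
    if n=="wrist": c=wristcam(s,c)
    im=c["img"][:,:,::-1]
    if box: x0,y0,x1,y1=box; im=im[y0:y1,x0:x1]; k=min(800/(x1-x0),600/(y1-y0)); im=cv2.resize(im,None,fx=k,fy=k,interpolation=cv2.INTER_CUBIC); print("k",k)
    cv2.imwrite(f"pics/{name}.png",im); pickle.dump((s,c),open(f"{name}.pkl","wb"))
    return s,c
E
python3 - <<'E'
from h import *
s,c=shot("wrist","w1")
U=np.array([.592,.0189,.098]);a=.532;R=Ro.from_euler('z',a).as_matrix()
P=np.array([[15,35,0],[15,-35,0],[15,35,44],[15,-35,44],[-15,35,44],[-15,-35,44],[7,18,56],[7,-18,56],[-7,18,56],[-7,-18,56],[-15,35,0],[-15,-35,0]])/1000
print(proj(c,U+P@R.T).round())
E
```

```text
[[310.  11.]
 [384.  11.]
 [320.  -7.]
 [408.  -7.]
 [317.  36.]
 [402.  36.]
 [345.  -1.]
 [393.  -0.]
 [343.  21.]
 [390.  21.]
 [308.  46.]
 [379.  47.]]
```

View pics/w1.png

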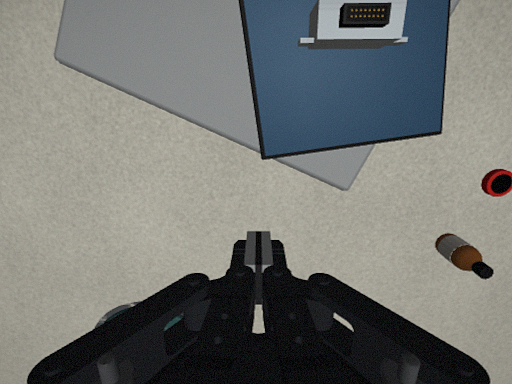

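>>> jog_arm(
  moves=[
    {"wx": 0, "wy": 0, "wz": 0, "tx": 3.5, "ty": 1.7, "tz": 0, "claw": 0},
    {"wx": 0, "wy": 0, "wz": 0, "tx": 3.5, "ty": 1.7, "tz": 0, "claw": 0},
    {"wx": 0, "wy": 0, "wz": 0, "tx": 3.5, "ty": 1.7, "tz": 0, "claw": 0},
    {"wx": 0, "wy": 0, "wz": 0, "tx": 3.5, "ty": 1.7, "tz": 0, "claw": 0},
    {"wx": 0, "wy": 0, "wz": 0, "tx": 3.5, "ty": 1.6, "tz": 0, "claw": 0},
    {"wx": 0, "wy": 0, "wz": 0, "tx": 0, "ty": 0, "tz": 2, "claw": 0},
    {"wx": 0, "wy": 0, "wz": 0, "tx": 0, "ty": 0, "tz": 2, "claw": 0},
    {"wx": 0, "wy": 0, "wz": 0, "tx": 0, "ty": 0, "tz": 0, "claw": 0},
  ],
)

```text
time: 4.2
position: [0.6121, 0.0316, 0.1719]
tcp_rot: [-3.138, 0.006, 0.532]
force: [-0.3, -0.6, -0.4]
width: 0.002
```

```bash
python3 - <<'E'
from h import *
s,c=shot("top","t2",(170,140,290,230))
print(s["position"],s["tcp_rot"])
s,c=shot("side","d2",(200,150,320,240))
print(proj(c,s["position"]))
E
```

```text
k 6.666666666666667
[0.61207661 0.0316094  0.17190413] [-3.13818156  0.00599396  0.53213991]
k 6.666666666666667
[[243.3415663 205.307304 ]]
```

View pics/t2.png

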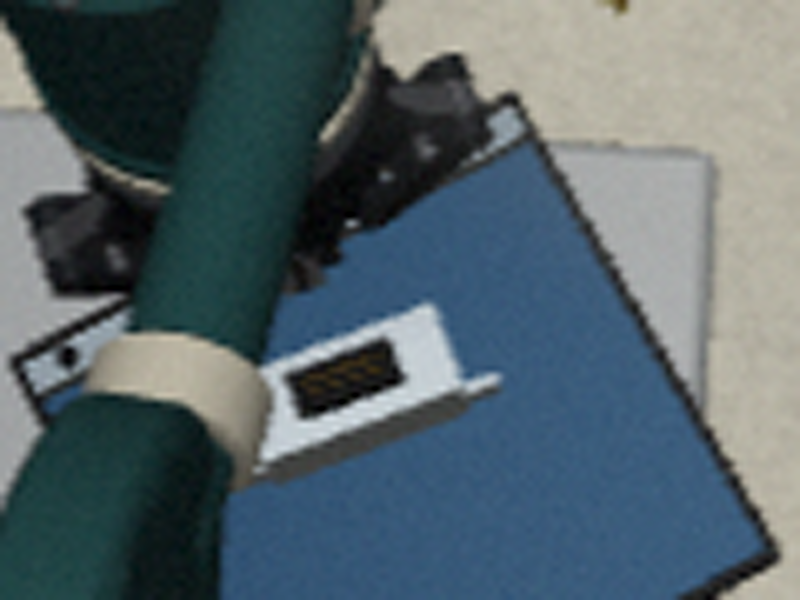

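View pics/d2.png

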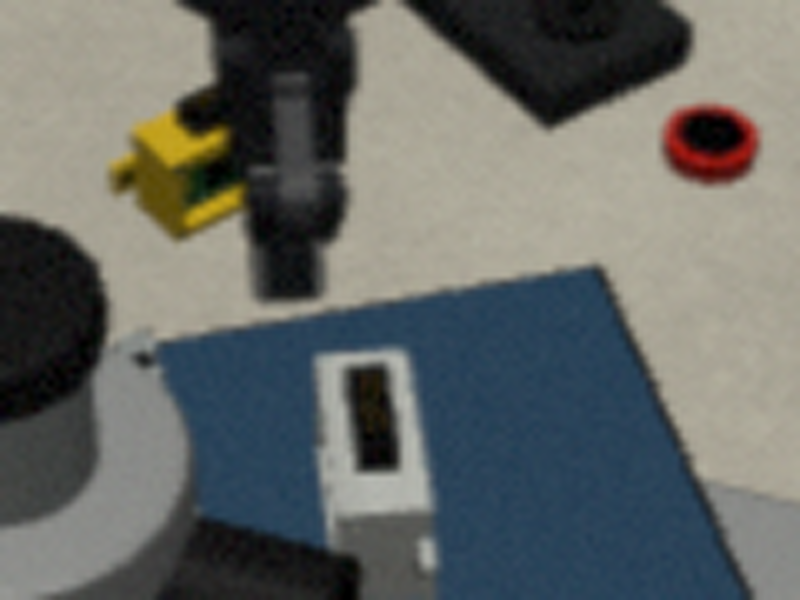

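```bash
python3 - <<'E'
from h import *
s,c=pickle.load(open("t2.pkl","rb")); p=proj(c,s["position"]); print("top",p,(p-[170,140])*6.667)
for dz in (0,.01,.02,.03):
  print(dz,(proj(c,s["position"]+[0,0,dz])-[170,140])*6.667)
s,c=pickle.load(open("d2.pkl","rb"))
print(s["position"])
for dz in (0,.01,.02,.03):
  print(dz,(proj(c,s["position"]+[0,0,dz])-[200,150])*6.667)
from cell import ctrl
print(ctrl.get_state()["position"],ctrl.get_state()["time"])
s,c=shot("wrist","w2")
P=s["position"]; print(proj(c,P), )
E
```

```text
top [[216.19706182 183.13386325]] [[307.99581116 287.57346629]]
0 [[307.99581116 287.57346629]]
0.01 [[304.67500618 279.76468922]]
0.02 [[301.26728807 271.75153843]]
0.03 [[297.76919951 263.52588413]]
[0.61326466 0.03166616 0.17362023]
0 [[288.95822252 368.73379578]]
0.01 [[288.50195867 346.49136577]]
0.02 [[288.03760681 323.85465264]]
0.03 [[287.56494994 300.8130787 ]]
[0.61430324 0.03167713 0.17498993] 4.3
[[258.80742254 219.79191998]]
```

View pics/w2.png

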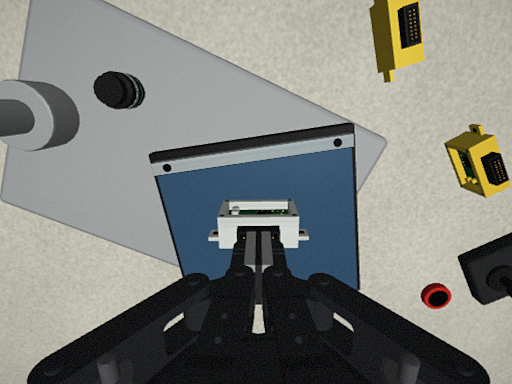

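```bash
python3 - <<'E'
from h import *
s,c=pickle.load(open("w2.pkl","rb"))
T=Ro.from_euler('xyz',s["tcp_rot"]).as_matrix()
for x in(-.011,0,.011):
  print(x,[proj(c,s["position"]+T@np.array([x,0,-dz]))[0].round(1).tolist() for dz in(0,.01,.0187,.03)])
print(proj(c,s["position"]+T@np.array([.011,.007,-.0187])))
im=c["img"][200:300,200:320,::-1]; im=np.clip(im.astype(float)*2,0,255).astype(np.uint8)
cv2.imwrite("pics/w2c.png",cv2.resize(im,None,fx=6,fy=6,interpolation=cv2.INTER_CUBIC))
E
```

```text
-0.011 [[258.8, 233.5], [258.8, 240.1], [258.8, 246.5], [258.9, 255.6]]
0 [[258.8, 219.8], [258.8, 225.8], [258.9, 231.6], [258.9, 240.0]]
0.011 [[258.8, 205.6], [258.9, 211.0], [258.9, 216.1], [258.9, 223.7]]
[[269.77450196 216.15012481]]
```

View pics/w2c.png

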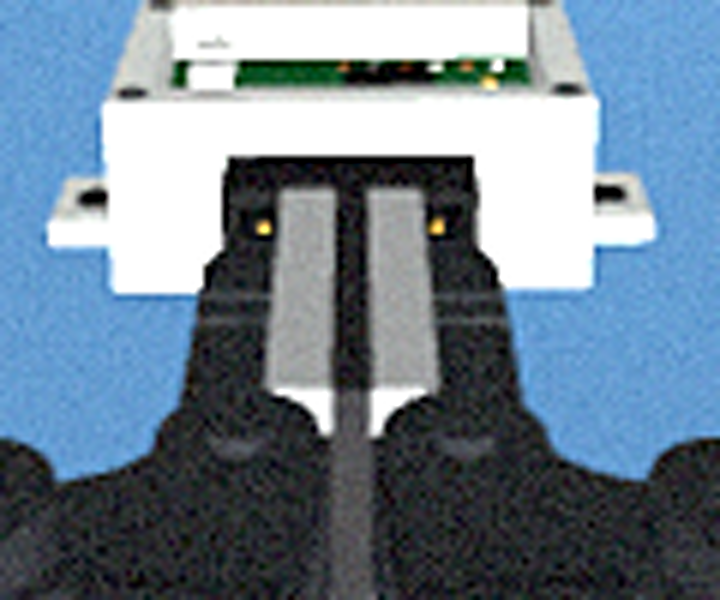

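```bash
python3 - <<'E'
from h import *
s,c=pickle.load(open("w1.pkl","rb"))
im=c["img"][200:300,200:320,::-1]; im=np.clip(im.astype(float)*1.5,0,255).astype(np.uint8)
cv2.imwrite("pics/w1c.png",cv2.resize(im,None,fx=6,fy=6,interpolation=cv2.INTER_CUBIC))
E
```

```text
(no output)
```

View pics/w1c.png

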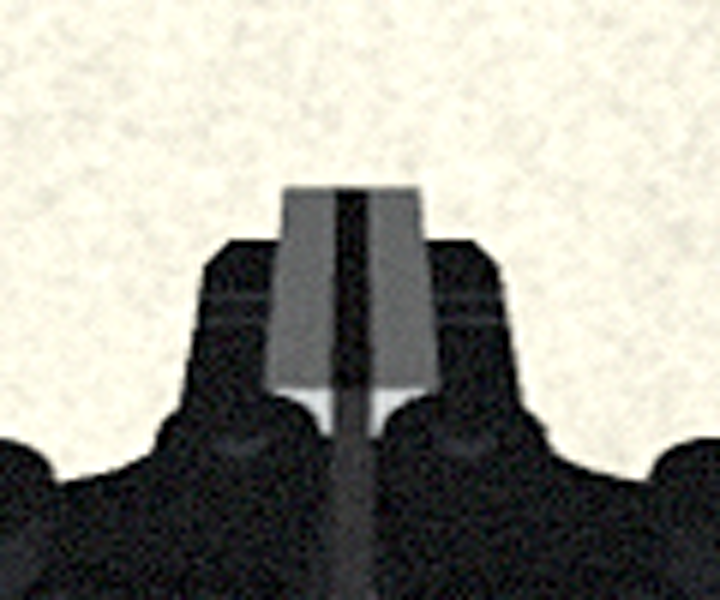

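>>> jog_arm(
  moves=[
    {"wx": 0, "wy": 0, "wz": 0, "tx": 0.8, "ty": 0, "tz": 0, "claw": 0},
    {"wx": 0, "wy": 0, "wz": 0, "tx": 0, "ty": 0, "tz": 1, "claw": 0},
    {"wx": 0, "wy": 0, "wz": 0, "tx": 0, "ty": 0, "tz": 1, "claw": 0},
    {"wx": 0, "wy": 0, "wz": 0, "tx": 0, "ty": 0, "tz": 1, "claw": 0},
    {"wx": 0, "wy": 0, "wz": 0, "tx": 0, "ty": 0, "tz": 0, "claw": 0},
    {"wx": 0, "wy": 0, "wz": 0, "tx": 0, "ty": 0, "tz": 0, "claw": 0},
    {"wx": 0, "wy": 0, "wz": 0, "tx": 0, "ty": 0, "tz": 0, "claw": 0},
    {"wx": 0, "wy": 0, "wz": 0, "tx": 0, "ty": 0, "tz": 0, "claw": 0},
  ],
)

```text
time: 5.35
position: [0.6228, 0.0358, 0.1461]
tcp_rot: [3.141, -0.001, 0.532]
force: [-0.1, -0.1, -0.4]
width: 0.003
```

```bash
python3 - <<'E'
from h import *
s,c=shot("side","d3",(210,160,300,228))
print(s["position"],s["tcp_rot"],s["joint_pos"])
T=Ro.from_euler('xyz',s["tcp_rot"]).as_matrix()
for dz in(0,.01,.02,.03,.04):print(dz,((proj(c,s["position"]+T@np.array([0,0,-dz]))-[210,160])*8.82).round())
E
```

```text
k 8.823529411764707
[0.62281872 0.0357715  0.14612096] [ 3.14113039e+00 -7.81550964e-04  5.31745067e-01] [ 1.74585401e-02  2.02391312e-01  1.77234425e+00 -1.95906782e-05
  1.16594924e+00  1.05651769e+00]
0 [[253. 477.]]
0.01 [[252. 449.]]
0.02 [[251. 420.]]
0.03 [[250. 391.]]
0.04 [[249. 362.]]
```

View pics/d3.png

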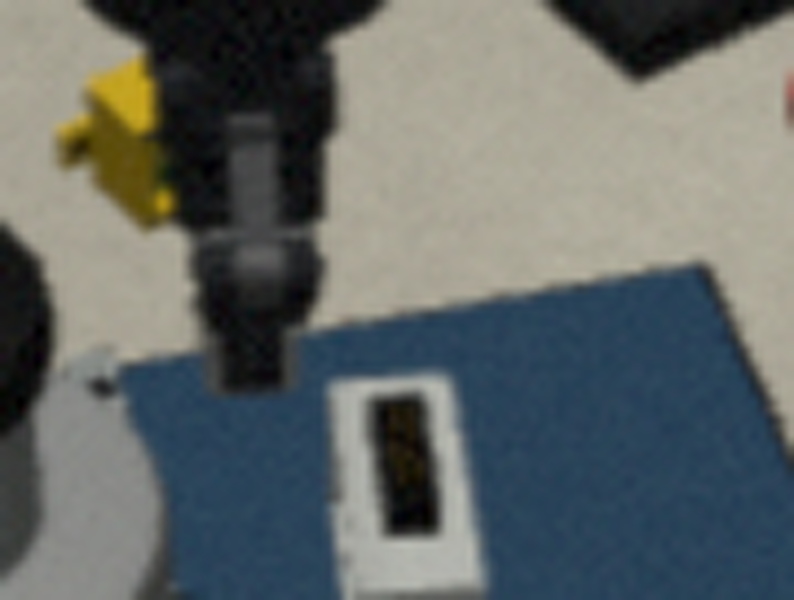

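>>> jog_arm(
  moves=[
    {"wx": 0, "wy": 0, "wz": 0, "tx": 0, "ty": 0, "tz": 1, "claw": 0},
    {"wx": 0, "wy": 0, "wz": 0, "tx": 0, "ty": 0, "tz": 1, "claw": 0},
    {"wx": 0, "wy": 0, "wz": 0, "tx": 0, "ty": 0, "tz": 1, "claw": 0},
    {"wx": 0, "wy": 0, "wz": 0, "tx": 0, "ty": 0, "tz": 0, "claw": 0},
    {"wx": 0, "wy": 0, "wz": 0, "tx": 0, "ty": 0, "tz": 0, "claw": 0},
    {"wx": 0, "wy": 0, "wz": 0, "tx": 0, "ty": 0, "tz": 0, "claw": 0},
    {"wx": 0, "wy": 0, "wz": 0, "tx": 0, "ty": 0, "tz": 0, "claw": 0},
    {"wx": 0, "wy": 0, "wz": 0, "tx": 0, "ty": 0, "tz": 0, "claw": 0},
  ],
)

```text
time: 6.4
position: [0.6227, 0.0358, 0.1159]
tcp_rot: [3.141, -0.0, 0.532]
force: [0.7, 0.4, -0.5]
width: -0.002
```

```bash
python3 - <<'E'
from h import *
s,c=shot("side","d4",(210,160,300,228))
print(s["position"],s["tcp_rot"],s["force"])
shot("top","t4",(180,150,270,218))
shot("wrist","w4")
T=Ro.from_euler('xyz',s["tcp_rot"]).as_matrix()
for dz in(0,.03,.04):print(dz,((proj(c,s["position"]+T@np.array([0,0,-dz]))-[210,160])*8.82).round())
E
```

```text
k 8.823529411764707
[0.62266003 0.03575256 0.11589504] [ 3.14132685e+00 -4.22927988e-04  5.31757394e-01] [ 0.67660624  0.42879432 -0.54127433]
k 8.823529411764707
0 [[256. 559.]]
0.03 [[253. 478.]]
0.04 [[253. 450.]]
```

View pics/d4.png

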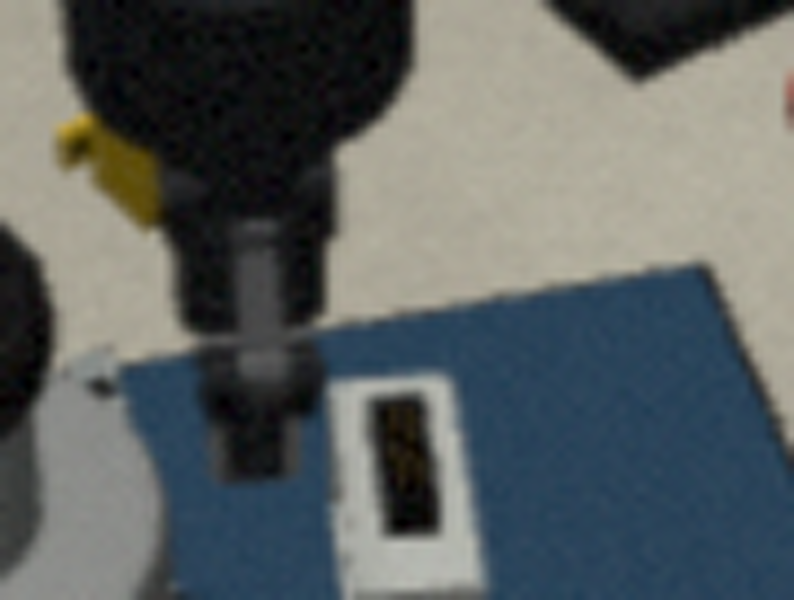

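View pics/t4.png

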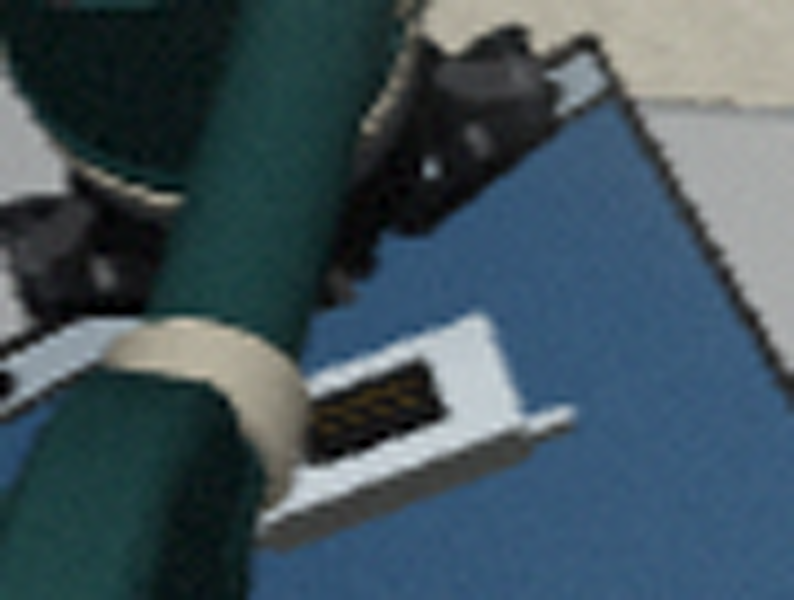

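View pics/w4.png

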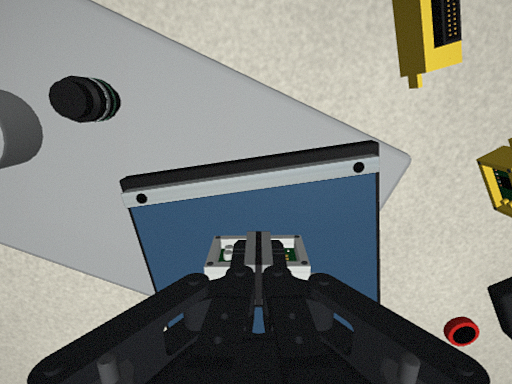

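>>> jog_arm(
  moves=[
    {"wx": 0, "wy": 0, "wz": 0, "tx": 0, "ty": 0, "tz": 0.3, "claw": 0},
    {"wx": 0, "wy": 0, "wz": 0, "tx": -0.7, "ty": 0, "tz": 0, "claw": 0},
    {"wx": 0, "wy": 0, "wz": 0, "tx": -0.7, "ty": 0, "tz": 0, "claw": 0},
    {"wx": 0, "wy": 0, "wz": 0, "tx": -0.3, "ty": 0, "tz": 0, "claw": 0},
    {"wx": 0, "wy": 0, "wz": 0, "tx": -0.3, "ty": 0, "tz": 0, "claw": 0},
    {"wx": 0, "wy": 0, "wz": 0, "tx": -0.3, "ty": 0, "tz": -0.1, "claw": 0},
    {"wx": 0, "wy": 0, "wz": 0, "tx": -0.3, "ty": 0, "tz": -0.1, "claw": 0},
    {"wx": 0, "wy": 0, "wz": 0, "tx": 0, "ty": 0, "tz": 0, "claw": 0},
  ],
)

```text
time: 7.55
position: [0.6, 0.0225, 0.1147]
tcp_rot: [3.141, -0.0, 0.532]
force: [-0.2, -0.1, 0.9]
width: 0.002
```

```bash
python3 - <<'E'
from h import *
s,c=shot("side","d5",(210,160,300,228))
print(s["position"],s["tcp_rot"],s["force"])
shot("wrist","w5",(180,190,340,310))
E
```

```text
k 8.823529411764707
[0.59999326 0.02251373 0.11472987] [ 3.14147505e+00 -1.48349158e-04  5.31688735e-01] [-0.18947225 -0.08450224  0.94982587]
k 5.0
```

View pics/d5.png

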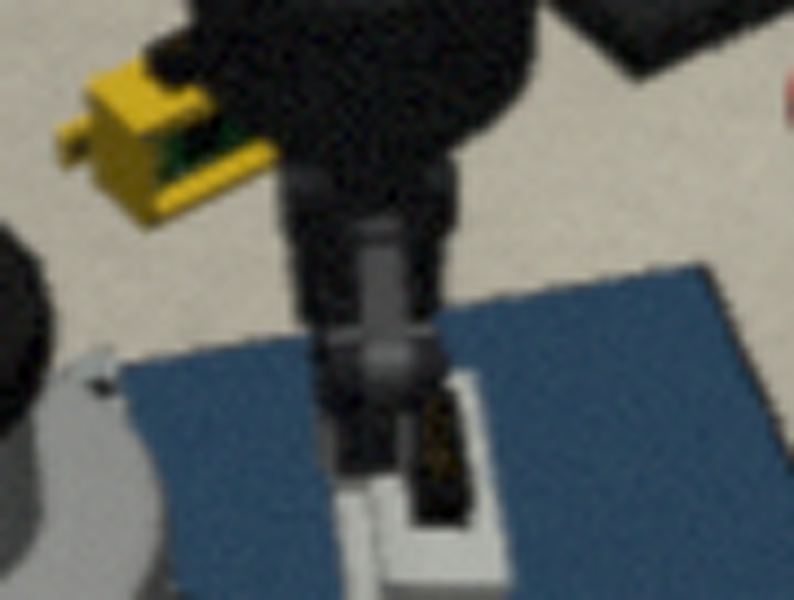

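View pics/w5.png

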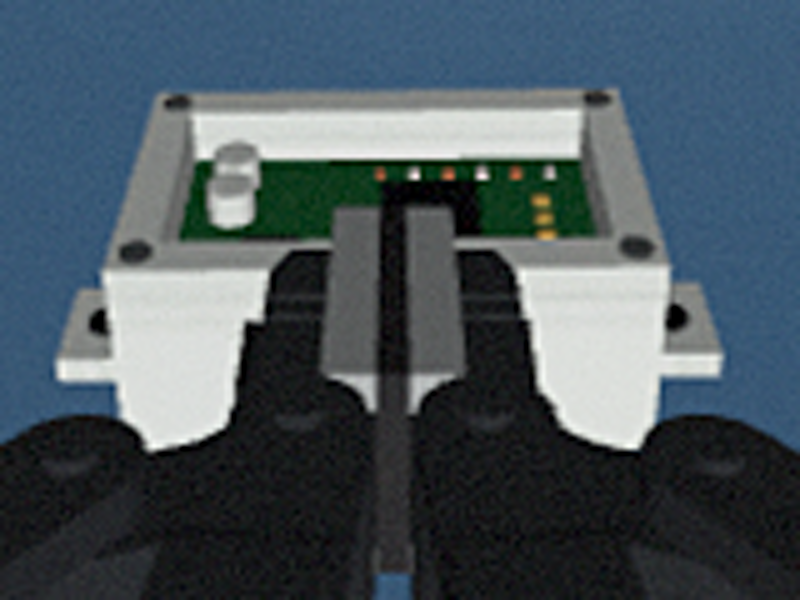

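>>> jog_arm(
  moves=[
    {"wx": 0, "wy": 0, "wz": 0, "tx": -0.4, "ty": 0, "tz": -0.1, "claw": 0},
    {"wx": 0, "wy": 0, "wz": 0, "tx": -0.4, "ty": 0, "tz": -0.1, "claw": 0},
    {"wx": 0, "wy": 0, "wz": 0, "tx": -0.4, "ty": 0, "tz": 0, "claw": 0},
    {"wx": 0, "wy": 0, "wz": 0, "tx": -0.4, "ty": 0, "tz": 0, "claw": 0},
    {"wx": 0, "wy": 0, "wz": 0, "tx": -0.4, "ty": 0, "tz": 0, "claw": 0},
    {"wx": 0, "wy": 0, "wz": 0, "tx": -0.4, "ty": 0, "tz": 0, "claw": 0},
    {"wx": 0, "wy": 0, "wz": 0, "tx": -0.3, "ty": 0, "tz": 0, "claw": 0},
    {"wx": 0, "wy": 0, "wz": 0, "tx": 0, "ty": 0, "tz": 0, "claw": 0},
  ],
)

```text
time: 8.65
position: [0.5766, 0.0088, 0.1166]
tcp_rot: [-3.142, 0.0, 0.532]
force: [0.1, -0.4, 0.5]
width: 0.002
```

```bash
python3 - <<'E'
from h import *
s,c=shot("side","d6",(210,160,300,228))
print(s["position"],s["tcp_rot"],s["force"])
shot("wrist","w6",(160,190,360,340))
E
```

```text
k 8.823529411764707
[0.57657299 0.0088091  0.11656545] [-3.14155463e+00  5.92282114e-05  5.31634247e-01] [ 0.09597524 -0.3846988   0.47196702]
k 4.0
```

View pics/d6.png

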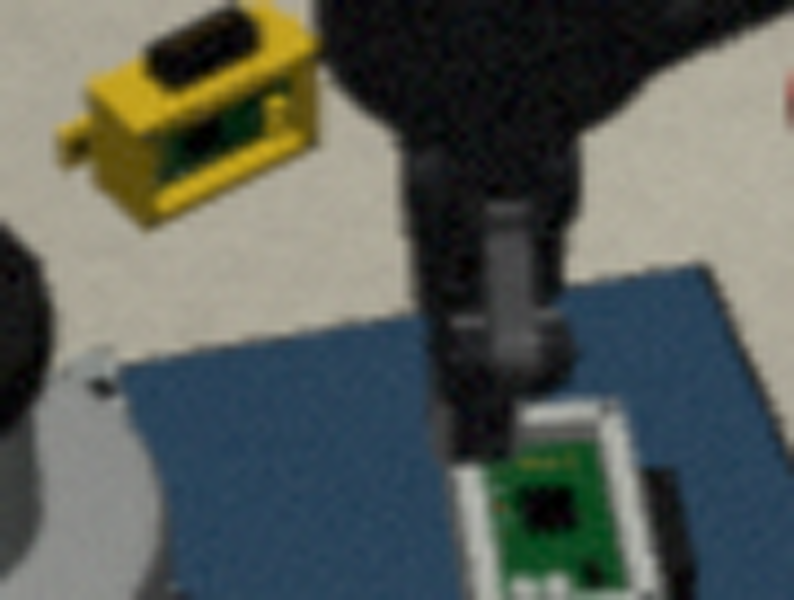

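View pics/w6.png

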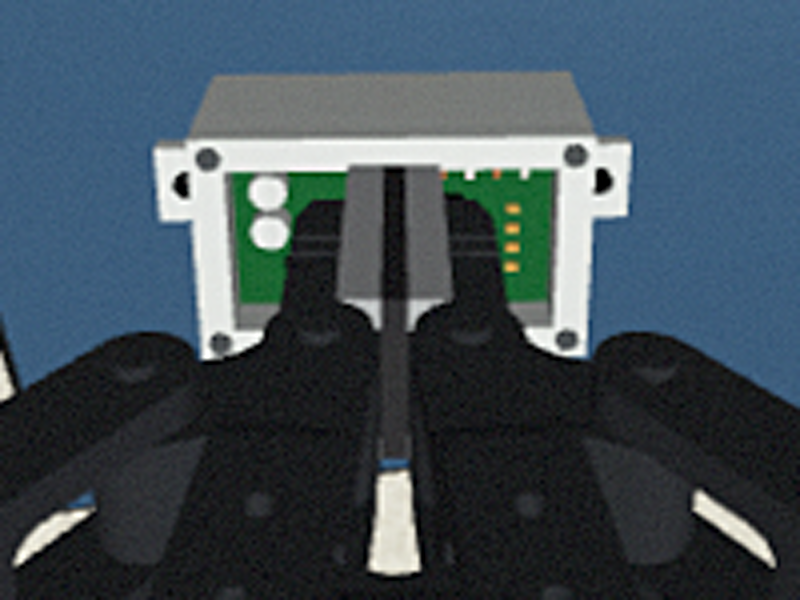

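>>> jog_arm(
  moves=[
    {"wx": 0, "wy": 0, "wz": 0, "tx": 0, "ty": 0, "tz": -2.5, "claw": 0},
    {"wx": 0, "wy": 0, "wz": 0, "tx": 0, "ty": 0, "tz": -2.5, "claw": 0},
    {"wx": 0, "wy": 0, "wz": 0, "tx": -3, "ty": 0, "tz": 0, "claw": 0},
    {"wx": 0, "wy": 0, "wz": 0, "tx": -3, "ty": 0, "tz": 0, "claw": 4.4},
    {"wx": 0, "wy": 0, "wz": 0, "tx": -3, "ty": 0, "tz": 0, "claw": 4.4},
    {"wx": 0, "wy": 0, "wz": 0, "tx": -2, "ty": 0, "tz": 0, "claw": 4.4},
    {"wx": 0, "wy": 0, "wz": 0, "tx": 0, "ty": 0, "tz": 0, "claw": 4.4},
    {"wx": 0, "wy": 0, "wz": 0, "tx": 0, "ty": 0, "tz": 0, "claw": 4.4},
  ],
)

```text
time: 9.75
position: [0.4829, -0.0467, 0.1669]
tcp_rot: [3.141, -0.001, 0.532]
force: [-0.5, -0.6, 0.3]
width: 0.513
```

```bash
python3 - <<'E'
from h import *
s,c=shot("side","d7",(210,160,330,250))
print(s["position"],s["tcp_rot"],s["force"])
shot("top","t7",(160,145,290,242))
shot("wrist","w7")
E
```

```text
k 6.666666666666667
[ 0.4828531  -0.0467283   0.16691302] [ 3.14111946e+00 -1.16669039e-03  5.31597887e-01] [-0.50541285 -0.57517803  0.2688782 ]
k 6.153846153846154
```

View pics/d7.png

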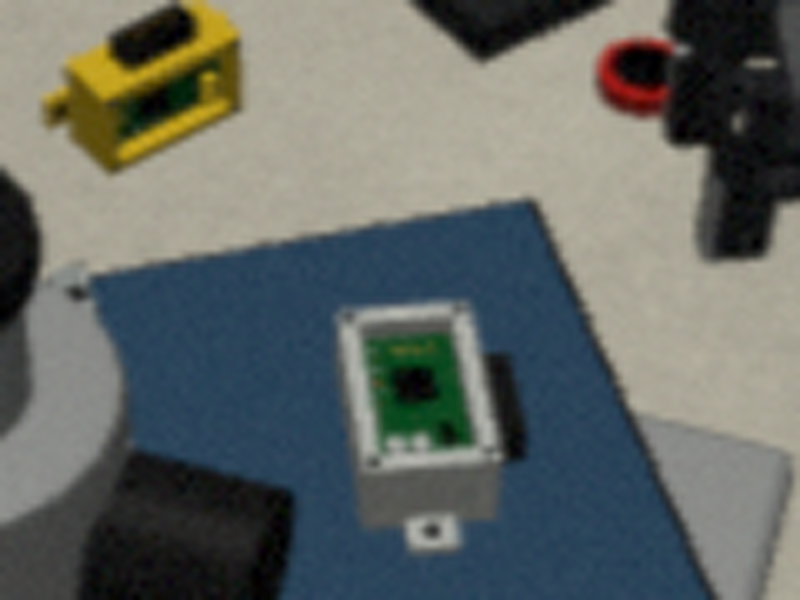

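View pics/w7.png

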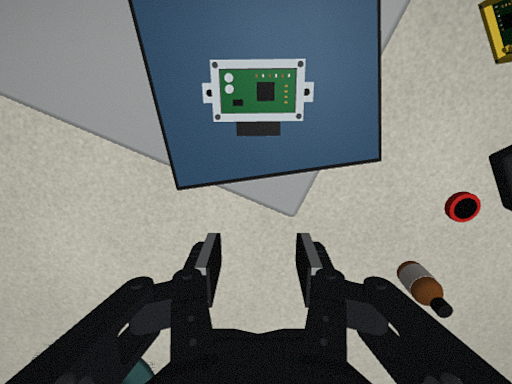

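View pics/t7.png

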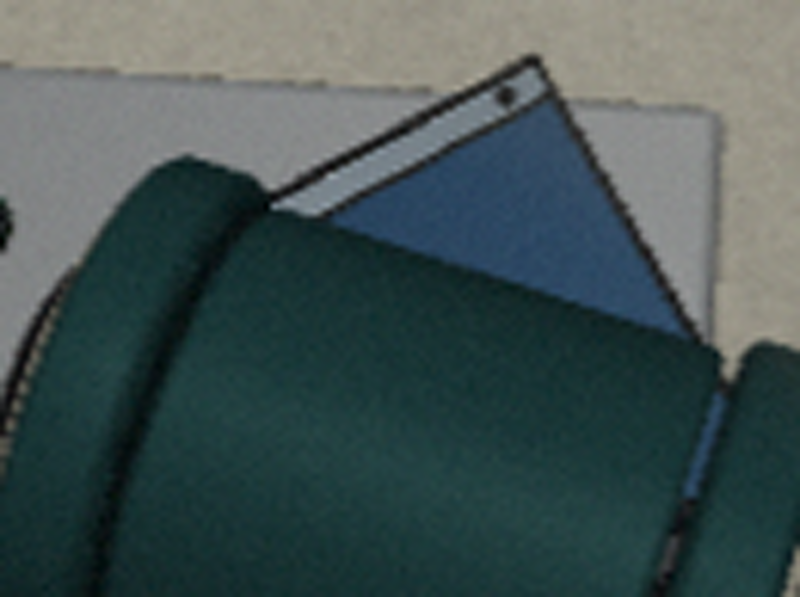

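```bash
python3 - <<'E'
from h import *
from scipy.optimize import least_squares
s,w=pickle.load(open("w7.pkl","rb"));_,d=pickle.load(open("d7.pkl","rb"))
# lying unit: planar frame: p=(x,y) of origin(lower edge center, floor) ; forward dir a = direction of -unit z (to bar). point unit (x,y,z) -> -z along a, y along perp, height x+15
def W(p,X):
    c,sn=np.cos(p[2]),np.sin(p[2]); f,l,h=-X[2]/1000,X[1]/1000,(X[0]+15)/1000+.098
    return np.array([p[0]+c*f-sn*l,p[1]+sn*f+c*l,h])
ow=[((15,35,0),(210,60)),((15,-35,0),(303,59)),((15,-35,44),(305,121)),((15,35,44),(213,122))]
od=[((15,-35,0),(337,312)),((15,-35,44),(468,303)),((15,35,44),(500,462)),((15,35,0),(362,468))]
f1=lambda p:np.concatenate([proj(w,W(p,X))[0]-q for X,q in ow])
f2=lambda p:np.concatenate([proj(d,W(p,X))[0]-(np.array([210,160])+np.array(q)/6.667) for X,q in od])
st=np.array([.57755,.00393,.67623]);c,sn=np.cos(st[2]),np.sin(st[2])
for n,f in(("w",f1),("s",f2),("both",lambda p:np.r_[f1(p),f2(p)])):
    r=least_squares(f,[.58,.01,.53]); p=r.x; dd=p[:2]-st[:2]
    print(n,p,f(p).round(1),"stage",c*dd[0]+sn*dd[1],-sn*dd[0]+c*dd[1],np.degrees(p[2]-st[2]))
# bar from wrist? earlier images w4
s4,w4=pickle.load(open("w4.pkl","rb"))
for q in((127,206),(378,170)): print("bar bottom edge via w4",ray(w4,q,.098))
c,sn=np.cos(st[2]),np.sin(st[2])
for y in(.095,-.095): print("expected",st[0]+c*.075-sn*y,st[1]+sn*.075+c*y)
for q in((179,188),(380,159)): print("mat near corners w7",ray(w,q,.098))
for y in(.095,-.095): print("expected",st[0]-c*.090-sn*y,st[1]-sn*.090+c*y)
E
```

```text
w [0.577144   0.01046476 0.55093563] [-0.8  0.4  2.1 -0.5 -1.9 -0.3  0.5  0.4] stage 0.003773171404899409 0.005350799297448287 -7.17883886794276
s [0.57817056 0.01038737 0.52721327] [ 0.1 -0.2 -0.  -0.1 -0.1 -0.1 -0.   0.4] stage 0.004525386535087733 0.004647968972286685 -8.538029423640827
both [0.57724606 0.01045605 0.54880246] [-0.7  0.2  2.2 -0.5 -2.  -0.3  0.4  0.2  0.2 -0.  -0.  -0.3  0.6 -0.3
  0.7  0.6] stage 0.0038473228528503305 0.005280136051992336 -7.301060338366697
bar bottom edge via w4 [0.57359589 0.126209   0.098     ]
bar bottom edge via w4 [ 0.69567297 -0.02430765  0.098     ]
expected 0.5765889045130389 0.12496336852068914
expected 0.6955017560461084 -0.023224801520897356
mat near corners w7 [0.44595233 0.0206197  0.098     ]
mat near corners w7 [ 0.56635327 -0.12802665  0.098     ]
expected 0.4478991778979769 0.02169694482091819
expected 0.5668120294310465 -0.1264912252206683
```

>>> jog_arm(
  moves=[
    {"wx": 0, "wy": 0, "wz": 0, "tx": 2.2, "ty": 0.1, "tz": 0, "claw": 4.8},
    {"wx": 0, "wy": 0, "wz": 0, "tx": 2.2, "ty": 0.1, "tz": 0, "claw": 4.8},
    {"wx": 0, "wy": 0, "wz": -0.144, "tx": 0, "ty": 0, "tz": 0, "claw": 4.8},
    {"wx": 0, "wy": 0, "wz": 0, "tx": 0, "ty": 0, "tz": 2.5, "claw": 4.8},
    {"wx": 0, "wy": 0, "wz": 0, "tx": 0, "ty": 0, "tz": 2.5, "claw": 4.8},
    {"wx": 0, "wy": 0, "wz": 0, "tx": 0, "ty": 0, "tz": 2, "claw": 4.8},
    {"wx": 0, "wy": 0, "wz": 0, "tx": 0, "ty": 0, "tz": 0, "claw": 4.8},
    {"wx": 0, "wy": 0, "wz": 0, "tx": 0, "ty": 0, "tz": 0, "claw": 4.8},
  ],
)

```text
time: 10.9
position: [0.5222, -0.0258, 0.0972]
tcp_rot: [3.141, -0.001, 0.676]
force: [-0.0, 0.3, 0.7]
width: 0.561
```

```bash
python3 - <<'E'
from h import *
s,c=shot("side","d8",(210,160,330,250))
print(s["position"],s["tcp_rot"],s["force"])
shot("wrist","w8")
E
```

```text
k 6.666666666666667
[ 0.52221002 -0.02584578  0.09719789] [ 3.14101503e+00 -7.34013532e-04  6.76365405e-01] [-0.00349119  0.34543129  0.66436716]
```

View pics/d8.png

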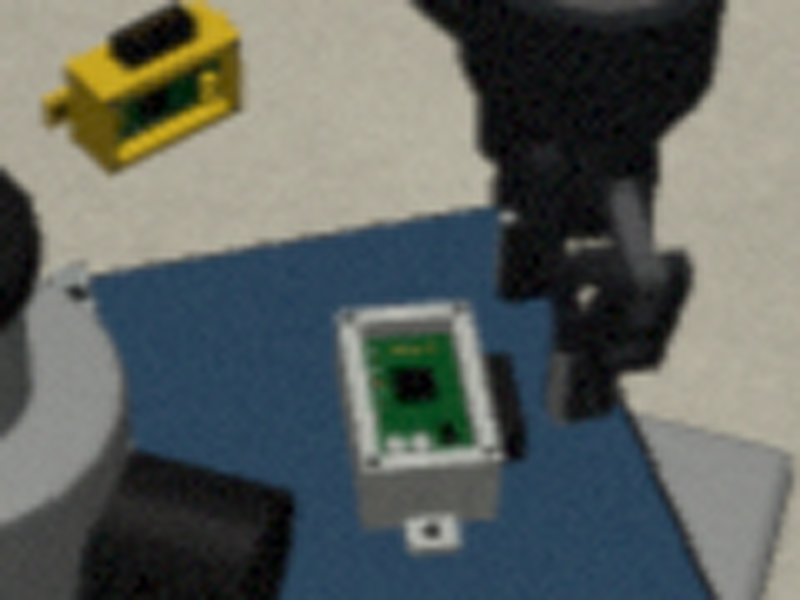

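View pics/w8.png

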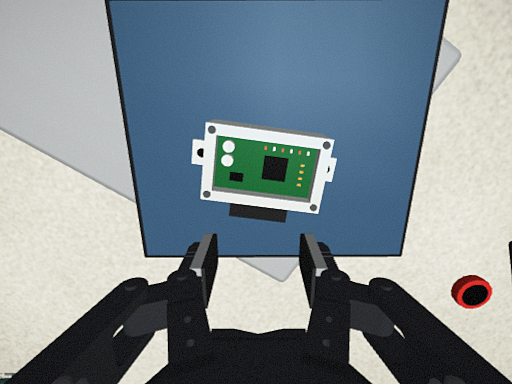

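```bash
python3 - <<'E'
from h import *
s,d=pickle.load(open("d8.pkl","rb"));sw,w=pickle.load(open("w8.pkl","rb"))
T=Ro.from_euler('xyz',s["tcp_rot"]).as_matrix()
for z in(-.034,-.04,-.046):
  P=np.array([[x,y,z] for x in(-.011,.011) for y in(-.024,-.031)])
  X=s["position"]+P@T.T
  print(z,((proj(d,X)-[210,160])*6.667).round().tolist(),proj(w,X).round().tolist())
E
```

```text
-0.034 [[606.0, 409.0], [613.0, 425.0], [541.0, 421.0], [548.0, 437.0]] [[220.0, 259.0], [208.0, 259.0], [218.0, 226.0], [206.0, 226.0]]
-0.04 [[608.0, 396.0], [615.0, 412.0], [543.0, 409.0], [549.0, 425.0]] [[218.0, 264.0], [206.0, 264.0], [216.0, 231.0], [204.0, 231.0]]
-0.046 [[610.0, 384.0], [617.0, 400.0], [544.0, 396.0], [551.0, 412.0]] [[217.0, 270.0], [205.0, 270.0], [215.0, 236.0], [202.0, 236.0]]
```

>>> jog_arm(
  moves=[
    {"wx": 0, "wy": 0, "wz": 0, "tx": 0, "ty": 0, "tz": 1.4, "claw": 4.8},
    {"wx": 0, "wy": 0, "wz": 0, "tx": 0, "ty": 0, "tz": 1.3, "claw": 4.8},
    {"wx": 0, "wy": 0, "wz": 0, "tx": 0, "ty": 0, "tz": 0, "claw": 4.8},
    {"wx": 0, "wy": 0, "wz": 0, "tx": 0.5, "ty": 0, "tz": 0, "claw": 4.8},
    {"wx": 0, "wy": 0, "wz": 0, "tx": 0.5, "ty": 0, "tz": 0, "claw": 4.8},
    {"wx": 0, "wy": 0, "wz": 0, "tx": 0.5, "ty": 0, "tz": 0, "claw": 4.8},
    {"wx": 0, "wy": 0, "wz": 0, "tx": 0.5, "ty": 0, "tz": 0, "claw": 4.8},
    {"wx": 0, "wy": 0, "wz": 0, "tx": 0.5, "ty": 0, "tz": 0, "claw": 4.8},
  ],
)

```text
time: 12.0
position: [0.5405, -0.0106, 0.0698]
tcp_rot: [3.142, 0.0, 0.676]
force: [-1.9, -1.1, 1.3]
width: 0.563
```

```bash
python3 - <<'E'
from h import *
s,c=shot("side","d9",(210,160,330,250))
print(s["position"],s["tcp_rot"],s["force"])
shot("wrist","w9")
E
```

```text
k 6.666666666666667
[ 0.54053677 -0.01057939  0.06982791] [3.14154456e+00 4.99018168e-04 6.76039021e-01] [-1.91839968 -1.08538195  1.3322149 ]
```

View pics/d9.png

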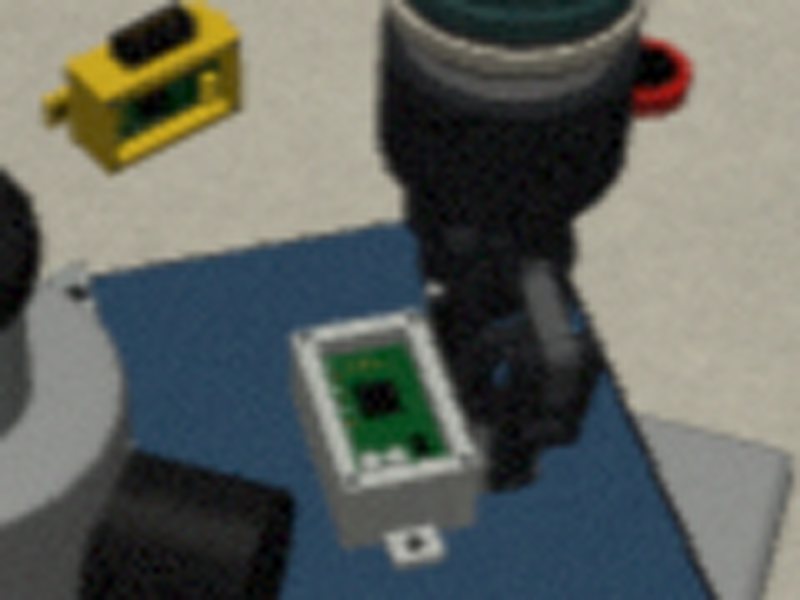

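View pics/w9.png

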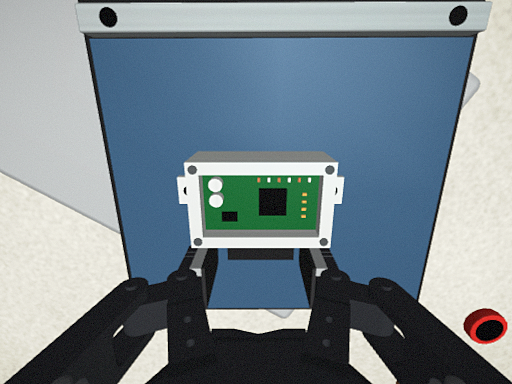

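>>> jog_arm(
  moves=[
    {"wx": 0, "wy": 0, "wz": 0, "tx": 0.6, "ty": 0, "tz": 0, "claw": 4.8},
    {"wx": 0, "wy": 0, "wz": 0, "tx": 0.6, "ty": 0, "tz": 0, "claw": 4.8},
    {"wx": 0, "wy": 0, "wz": 0, "tx": 0.6, "ty": 0, "tz": 0, "claw": 4.8},
    {"wx": 0, "wy": 0, "wz": 0, "tx": 0.6, "ty": 0, "tz": 0, "claw": 4.8},
    {"wx": 0, "wy": 0, "wz": 0, "tx": 0.6, "ty": 0, "tz": 0, "claw": 4.8},
    {"wx": 0, "wy": 0, "wz": 0, "tx": 0.6, "ty": 0, "tz": 0, "claw": 4.8},
    {"wx": 0, "wy": 0, "wz": 0, "tx": 0.6, "ty": 0, "tz": 0, "claw": 4.8},
    {"wx": 0, "wy": 0, "wz": 0, "tx": 0.5, "ty": 0, "tz": 0, "claw": 4.8},
  ],
)

```text
time: 13.1
position: [0.5774, 0.0191, 0.0695]
tcp_rot: [-3.142, -0.0, 0.676]
force: [-0.7, -0.5, -0.4]
width: 0.56
```

```bash
python3 - <<'E'
from h import *
s,c=shot("wrist","w10",(150,60,370,225))
print(s["position"],s["tcp_rot"],s["force"])
E
```

```text
k 3.6363636363636362
[0.57739855 0.0191011  0.06948726] [-3.14150070e+00 -3.71475042e-05  6.75863712e-01] [-0.71484276 -0.49146501 -0.43491952]
```

View pics/w10.png

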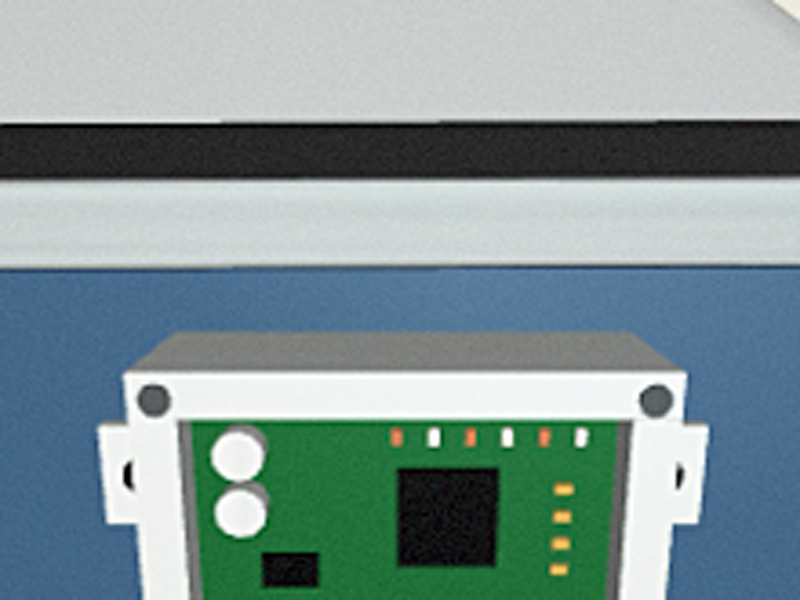

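>>> jog_arm(
  moves=[
    {"wx": 0, "wy": 0, "wz": 0, "tx": 0.3, "ty": 0, "tz": 0, "claw": 4.8},
    {"wx": 0, "wy": 0, "wz": 0, "tx": 0.3, "ty": 0, "tz": 0, "claw": 4.8},
    {"wx": 0, "wy": 0, "wz": 0, "tx": 0.1, "ty": 0, "tz": 0, "claw": 4.8},
    {"wx": 0, "wy": 0, "wz": 0, "tx": 0.1, "ty": 0, "tz": 0, "claw": 4.8},
    {"wx": 0, "wy": 0, "wz": 0, "tx": 0, "ty": 0, "tz": 0, "claw": 4.8},
    {"wx": 0, "wy": 0, "wz": 0, "tx": 0, "ty": 0, "tz": 0, "claw": 4.8},
    {"wx": 0, "wy": 0, "wz": 0, "tx": 0, "ty": 0, "tz": 0, "claw": 4.8},
    {"wx": 0, "wy": 0, "wz": 0, "tx": 0, "ty": 0, "tz": 0, "claw": 4.8},
  ],
)

```text
time: 14.15
position: [0.5834, 0.0238, 0.0696]
tcp_rot: [3.141, -0.0, 0.676]
force: [-0.3, -1.3, -0.4]
width: 0.565
```

```bash
python3 - <<'E'
from h import *
s,c=shot("wrist","w11",(150,60,370,225))
print(s["position"],s["tcp_rot"],s["force"])
E
```

```text
k 3.6363636363636362
[0.58343519 0.02379488 0.06963734] [ 3.14148640e+00 -2.38943747e-04  6.75725640e-01] [-0.31452623 -1.25868866 -0.37168204]
```

View pics/w11.png

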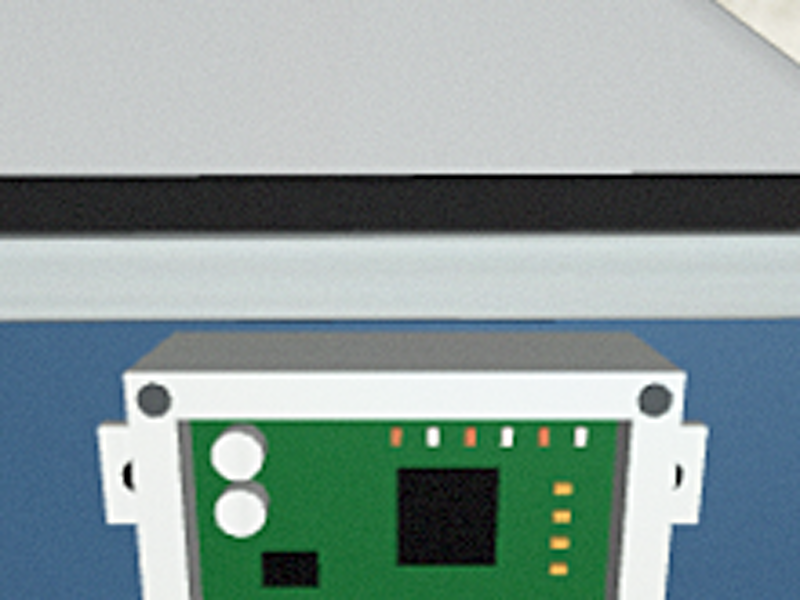

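>>> jog_arm(
  moves=[
    {"wx": 0, "wy": 0, "wz": 0, "tx": 0.1, "ty": 0, "tz": 0, "claw": 4.8},
    {"wx": 0, "wy": 0, "wz": 0, "tx": 0, "ty": 0, "tz": 0, "claw": 4.8},
    {"wx": 0, "wy": 0, "wz": 0, "tx": 0.1, "ty": 0, "tz": 0, "claw": 4.8},
    {"wx": 0, "wy": 0, "wz": 0, "tx": 0, "ty": 0, "tz": 0, "claw": 4.8},
    {"wx": 0, "wy": 0, "wz": 0, "tx": 0.05, "ty": 0, "tz": 0, "claw": 4.8},
    {"wx": 0, "wy": 0, "wz": 0, "tx": 0, "ty": 0, "tz": 0, "claw": 4.8},
    {"wx": 0, "wy": 0, "wz": 0, "tx": 0, "ty": 0, "tz": 0, "claw": 4.8},
    {"wx": 0, "wy": 0, "wz": 0, "tx": 0, "ty": 0, "tz": 0, "claw": 4.8},
  ],
)

```text
time: 15.2
position: [0.5853, 0.0253, 0.0696]
tcp_rot: [3.142, -0.0, 0.676]
force: [-1.5, -1.4, 1.5]
width: 0.561
```

```bash
python3 - <<'E'
from h import *
s,c=shot("wrist","w12",(150,60,370,225))
print(s["position"],s["tcp_rot"],s["force"])
E
```

```text
k 3.6363636363636362
[0.58529962 0.02531552 0.06963828] [ 3.14153441e+00 -4.17180174e-05  6.75804023e-01] [-1.53258357 -1.4056634   1.5267232 ]
```

View pics/w12.png

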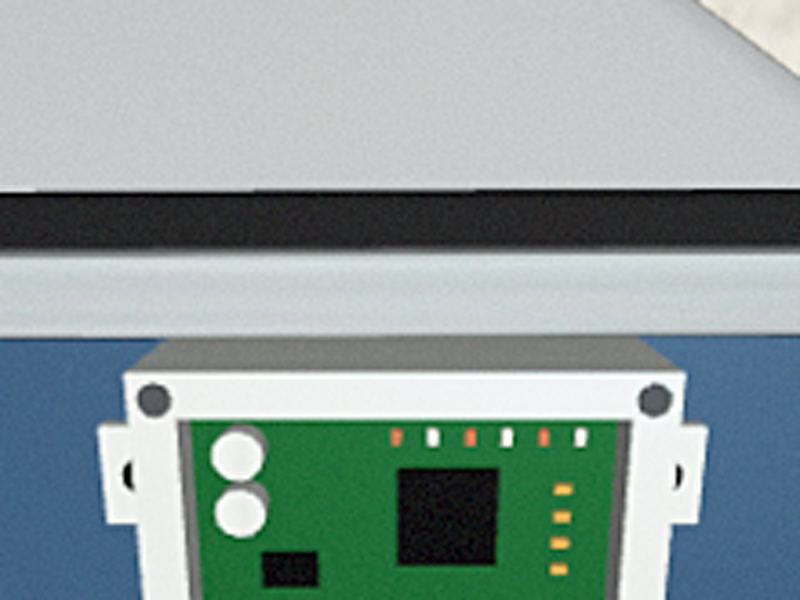

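>>> jog_arm(
  moves=[
    {"wx": 0, "wy": 0, "wz": 0, "tx": 0.05, "ty": 0, "tz": 0, "claw": 4.8},
    {"wx": 0, "wy": 0, "wz": 0, "tx": 0, "ty": 0, "tz": 0, "claw": 4.8},
    {"wx": 0, "wy": 0, "wz": 0, "tx": 0.05, "ty": 0, "tz": 0, "claw": 4.8},
    {"wx": 0, "wy": 0, "wz": 0, "tx": 0, "ty": 0, "tz": 0, "claw": 4.8},
    {"wx": 0, "wy": 0, "wz": 0, "tx": 0, "ty": 0, "tz": 0, "claw": 4.8},
    {"wx": 0, "wy": 0, "wz": 0, "tx": 0, "ty": 0, "tz": 0, "claw": 4.8},
    {"wx": 0, "wy": 0, "wz": 0, "tx": 0, "ty": 0, "tz": 0, "claw": 4.8},
    {"wx": 0, "wy": 0, "wz": 0, "tx": 0, "ty": 0, "tz": 0, "claw": 4.8},
  ],
)

```text
time: 16.25
position: [0.5855, 0.0255, 0.0696]
tcp_rot: [-3.141, 0.001, 0.676]
force: [-4.4, -3.6, 3.6]
width: 0.566
```

>>> jog_arm(
  moves=[
    {"wx": 0, "wy": 0, "wz": 0, "tx": 0.05, "ty": 0, "tz": 0, "claw": 4.8},
    {"wx": 0, "wy": 0, "wz": 0, "tx": 0, "ty": 0, "tz": 0, "claw": 4.8},
    {"wx": 0, "wy": 0, "wz": 0, "tx": 0.05, "ty": 0, "tz": 0, "claw": 4.8},
    {"wx": 0, "wy": 0, "wz": 0, "tx": 0, "ty": 0, "tz": 0, "claw": 4.8},
    {"wx": 0, "wy": 0, "wz": 0, "tx": 0.05, "ty": 0, "tz": 0, "claw": 4.8},
    {"wx": 0, "wy": 0, "wz": 0, "tx": 0, "ty": 0, "tz": 0, "claw": 4.8},
    {"wx": 0, "wy": 0, "wz": 0, "tx": 0, "ty": 0, "tz": 0, "claw": 4.8},
    {"wx": 0, "wy": 0, "wz": 0, "tx": 0, "ty": 0, "tz": 0, "claw": 4.8},
  ],
)

```text
time: 17.25
position: [0.5855, 0.0255, 0.0696]
tcp_rot: [-3.141, 0.004, 0.676]
force: [-7.8, -6.1, 6.6]
width: 0.56
```

```bash
python3 - <<'E'
from h import *
s,c=shot("wrist","w13",(150,60,370,225))
print(s["position"],s["tcp_rot"],s["force"])
E
```

```text
k 3.6363636363636362
[0.58546931 0.02547859 0.06958644] [-3.14104792  0.00420089  0.67625848] [-7.83182405 -6.09695828  6.56516888]
```

View pics/w13.png

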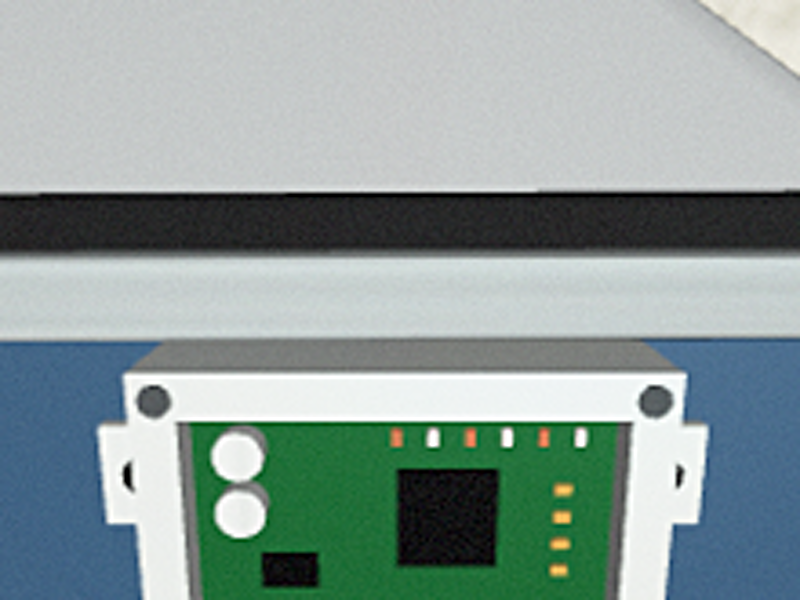

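>>> jog_arm(
  moves=[
    {"wx": 0, "wy": 0, "wz": 0, "tx": -0.2, "ty": 0, "tz": 0, "claw": 4.8},
    {"wx": 0, "wy": 0, "wz": 0, "tx": -0.3, "ty": 0, "tz": 0, "claw": 4.8},
    {"wx": 0, "wy": 0, "wz": 0, "tx": -1, "ty": 0, "tz": 0, "claw": 4.8},
    {"wx": 0, "wy": 0, "wz": 0, "tx": -1.5, "ty": 0, "tz": 0, "claw": 4.8},
    {"wx": 0, "wy": 0, "wz": 0, "tx": 0, "ty": 0, "tz": -2, "claw": 4.8},
    {"wx": 0, "wy": 0, "wz": 0, "tx": 0, "ty": 0, "tz": -3, "claw": 4.8},
    {"wx": 0, "wy": 0, "wz": 0, "tx": 0, "ty": 0, "tz": -3, "claw": 4.8},
    {"wx": 0, "wy": 0, "wz": 0, "tx": 0, "ty": 0, "tz": -2, "claw": 4.8},
  ],
)

```text
time: 18.3
position: [0.5639, 0.0077, 0.1712]
tcp_rot: [3.14, -0.001, 0.675]
force: [-0.5, -1.2, -0.5]
width: 0.562
```

```bash
python3 - <<'E'
from h import *
s,c=shot("wrist","w14",(130,90,390,285))
print(s["position"],s["tcp_rot"],s["force"])
shot("side","d14")
E
```

```text
k 3.076923076923077
[0.56387899 0.00768497 0.17119337] [ 3.14046532e+00 -1.32028803e-03  6.75438441e-01] [-0.49688868 -1.15743098 -0.51173481]
```

View pics/w14.png

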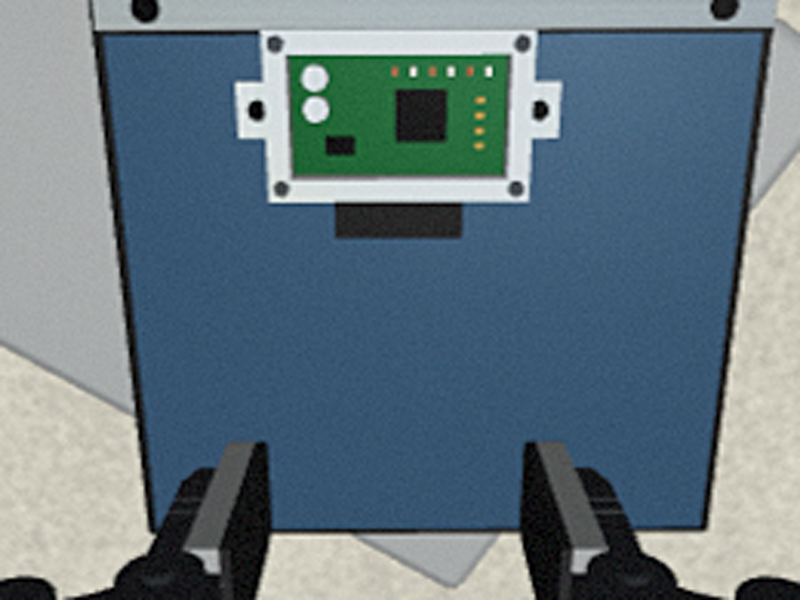

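View pics/d14.png

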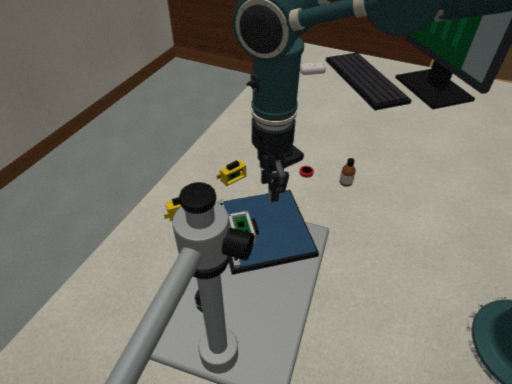

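```bash
python3 - <<'E'
from cell import ctrl
s=ctrl.get_state(); print(s["time"],abs(s["joint_velocities"]).max(),s["force"])
print(ctrl.hand_in())
E
```

```text
18.4 0.04061505996181673 [ 0.93366375 -0.08678539  0.2521056 ]
the job is handed in; nothing more can be done
None
```

The silver control unit now lies on its back with the board facing up, and its lower edge is flush against the steel stop bar. I handed the job in at about 18.4 s of the 51 s allowed.

- **Tipping:** I pushed the connector with the shut fingers, away from the board side, until the unit fell onto its back. The fingertips stayed above the housing and I saw no contact with the board.
- **Pushing home:** I straddled the connector with the fingers open 48 mm and pushed on the housing's connector side. That turned out the roughly 8° skew on the way to the bar.
- **At the bar:** The arm stopped advancing while the push rose to about 10 N horizontally. I then backed off and lifted clear.

**Last checks:**
- **Wrist image:** It shows the lower edge parallel to the bar with no visible gap, and nothing touching the unit. I did not re-measure the unit's final pose in numbers.
- **Side image:** The yellow look-alikes, cleaner bottle and lens cap sit where they started. The objective is mostly hidden there and the joystick is behind the arm; I never moved near either.
- **Disagreement:** Both the wrist and side images put the fingertips about 35–40 mm behind the stated TCP. I set the finger heights from the images instead, and both pushes landed as planned.

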